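# Seal the refilled button cases

### The job

Load every button case on the bench flat into a berth of the plywood nest, either way round; only then take the wooden clapper and draw it along each case's seam with steady, moderate pressure until every snap tab is flush - never press the tabs with the fingers. Screw the cap of every case tight, and finish with the clapper standing upright on its black rubber pad. Leave the thread cones standing where they are.

Things in the scene. Friction and masses are not known exactly. Their poses are not given: they have to be found in the camera images.
- nest: Fixed plywood nest on the bench, 224 (x) by 252 mm (y), origin at the centre of its underside. Three open berths side by side, centred at its y = -82, 0 and +82 mm, each 212 mm long (x) by 76 mm wide (y) inside; floor 5 mm above the bench, wall tops 14 mm above the bench, walls 6 mm thick.
- pad: Fixed black rubber pad on the bench, 130 (its x) by 110 mm (its y), 2 mm thick, origin at the centre of its underside: the parking place of the clapper.
- clapper: Loose beech tailor's clapper (rubbing tool) with a weighted foot, 0.4 kg, standing on the black rubber pad; origin at the centre of its sole, z up. Sole 40 (x) by 64 mm (y), both x ends bevelled (11 out, 8 up) to ride over tabs when drawn along x; foot 62 x 64 mm up to 22 mm; upright grip 46 (x) by 22 (y) from 22 to 62 mm high. Pinch the grip across y, 45 mm above the sole.
- case0: Loose white rigid button case with blue tabs, 0.4 kg (may be absent), origin at the centre of its underside, z up. Base 200 (x) by 66 mm (y), 24 high; on it a raised lid 190 (x) by 44 mm (y) from 24 to 40 mm high: lift by its long sides. Lies flat on the bench at first. On the lid: a seam of three snap tabs and a screw cap at x = +70 mm.
- case0_seam: Snap seam of case0, with its tabs, fixed to the lid; origin at the lid's top face over the case's origin, axes as the case. Three tabs in a row, each 38 (x) by 28 mm (y), centred at x = -75, -35 and +5 mm, y = 0, edges rounded.
- case0_tab0 (a joint): Tab of case0 at x = -75 mm: 0 up (top 5.5 mm above the lid), 0.005 fully down (flush, 0.5 mm above the lid). Takes about 6 N to move and stays where it is pushed.
- case0_tab1 (a joint): Tab of case0 at x = -35 mm: 0 up (top 5.5 mm above the lid), 0.005 fully down (flush, 0.5 mm above the lid). Takes about 6 N to move and stays where it is pushed.
- case0_tab2 (a joint): Tab of case0 at x = 5 mm: 0 up (top 5.5 mm above the lid), 0.005 fully down (flush, 0.5 mm above the lid). Takes about 6 N to move and stays where it is pushed.
- case0_cap (a joint): Captive screw cap of case0: rad by which it is loosened, counter-clockwise about the case's z; 0 tight (a stop; wing along the case's x), 1.3 loosest. Turn clockwise with about 0.06 N m; stays where left, cannot come off. Wing grip over x = +70, y = 0 mm: 36 long, 12 thick, from 47 to 67 mm above the case's underside, on a disc of 20 mm radius from 40 to 47 mm.
- case1: Loose white rigid button case with orange tabs, 0.4 kg (may be absent), origin at the centre of its underside, z up. Base 200 (x) by 66 mm (y), 24 high; on it a raised lid 190 (x) by 44 mm (y) from 24 to 40 mm high: lift by its long sides. Lies flat on the bench at first. On the lid: a seam of three snap tabs and a screw cap at x = +70 mm.
- case1_seam: Snap seam of case1, with its tabs, fixed to the lid; origin at the lid's top face over the case's origin, axes as the case. Three tabs in a row, each 38 (x) by 28 mm (y), centred at x = -75, -35 and +5 mm, y = 0, edges rounded.
- case1_tab0 (a joint): Tab of case1 at x = -75 mm: 0 up (top 5.5 mm above the lid), 0.005 fully down (flush, 0.5 mm above the lid). Takes about 6 N to move and stays where it is pushed.
- case1_tab1 (a joint): Tab of case1 at x = -35 mm: 0 up (top 5.5 mm above the lid), 0.005 fully down (flush, 0.5 mm above the lid). Takes about 6 N to move and stays where it is pushed.
- case1_tab2 (a joint): Tab of case1 at x = 5 mm: 0 up (top 5.5 mm above the lid), 0.005 fully down (flush, 0.5 mm above the lid). Takes about 6 N to move and stays where it is pushed.
- case1_cap (a joint): Captive screw cap of case1: rad by which it is loosened, counter-clockwise about the case's z; 0 tight (a stop; wing along the case's x), 1.3 loosest. Turn clockwise with about 0.06 N m; stays where left, cannot come off. Wing grip over x = +70, y = 0 mm: 36 long, 12 thick, from 47 to 67 mm above the case's underside, on a disc of 20 mm radius from 40 to 47 mm.
- case2: Loose white rigid button case with green tabs, 0.4 kg (may be absent), origin at the centre of its underside, z up. Base 200 (x) by 66 mm (y), 24 high; on it a raised lid 190 (x) by 44 mm (y) from 24 to 40 mm high: lift by its long sides. Lies flat on the bench at first. On the lid: a seam of three snap tabs and a screw cap at x = +70 mm.
- case2_seam: Snap seam of case2, with its tabs, fixed to the lid; origin at the lid's top face over the case's origin, axes as the case. Three tabs in a row, each 38 (x) by 28 mm (y), centred at x = -75, -35 and +5 mm, y = 0, edges rounded.
- case2_tab0 (a joint): Tab of case2 at x = -75 mm: 0 up (top 5.5 mm above the lid), 0.005 fully down (flush, 0.5 mm above the lid). Takes about 6 N to move and stays where it is pushed.
- case2_tab1 (a joint): Tab of case2 at x = -35 mm: 0 up (top 5.5 mm above the lid), 0.005 fully down (flush, 0.5 mm above the lid). Takes about 6 N to move and stays where it is pushed.
- case2_tab2 (a joint): Tab of case2 at x = 5 mm: 0 up (top 5.5 mm above the lid), 0.005 fully down (flush, 0.5 mm above the lid). Takes about 6 N to move and stays where it is pushed.
- case2_cap (a joint): Captive screw cap of case2: rad by which it is loosened, counter-clockwise about the case's z; 0 tight (a stop; wing along the case's x), 1.3 loosest. Turn clockwise with about 0.06 N m; stays where left, cannot come off. Wing grip over x = +70, y = 0 mm: 36 long, 12 thick, from 47 to 67 mm above the case's underside, on a disc of 20 mm radius from 40 to 47 mm.
- cone_red: Bystander: loose red thread cone, 60 mm wide, 100 mm high, origin at the centre of its underside.
- cone_cream: Bystander: loose cream thread cone, 60 mm wide, 100 mm high, origin at the centre of its underside.
- cone_blue: Bystander: loose blue thread cone, 60 mm wide, 100 mm high, origin at the centre of its underside.
Mind the look-alikes: they are no part of the job. Leave any red look-alike of the case1 alone.

How it is judged:
On the way, in this order (a step that is already met when the one before it is completed fails the run):
1. every case present lies flat in a berth of the nest (x of case0 in the frame of nest between -0.02 and 0.02 m and y of case0 in the frame of nest between -0.1 and 0.1 m and z of each of case0, case1, case2 in the frame of nest below 0.008 m and angle between each of case0, case1, case2's own z axis and vertical below 0.05 rad and x of case1 in the frame of nest between -0.02 and 0.02 m and y of case1 in the frame of nest between -0.1 and 0.1 m and x of case2 in the frame of nest between -0.02 and 0.02 m and y of case2 in the frame of nest between -0.1 and 0.1 m), for 0.2 s.
2. the clapper is drawn along a seam, in contact with it (over 1 N, moving faster than 15 mm/s, for 0.3 s) ((contact force between clapper and case0_seam above 1 N or contact force between clapper and case1_seam above 1 N or contact force between clapper and case2_seam above 1 N) and linear speed of clapper above 0.015 m/s), for 0.3 s.
At the end, for the whole second after the job is handed in: Each case lies flat, at rest in a berth (within 20 mm of centred along the nest's x, under 8 mm up, tilt < 0.05 rad), all its tabs pushed down over 3.3 of 5 mm, cap within 0.15 rad of tight; clapper at rest, upright (0.08 rad), its centre over the black rubber pad (all of step 1 and value of joint each of case0_tab0, case0_tab1, case0_tab2, case1_tab0, case1_tab1, case1_tab2, case2_tab0, case2_tab1, case2_tab2 above 0.0033 m and value of joint each of case0_cap, case1_cap, case2_cap below 0.15 rad and linear speed of each of case0, case1, case2, clapper below 0.02 m/s and x of clapper in the frame of pad between -0.065 and 0.065 m and y of clapper in the frame of pad between -0.055 and 0.055 m and z of clapper in the frame of pad below 0.006 m and angle between clapper's own z axis and vertical below 0.08 rad); the robot touches nothing.
It fails at once if the fingers press on a snap seam (over 4 N) (contact force between the fingers and case0_seam above 4 N or contact force between the fingers and case1_seam above 4 N or contact force between the fingers and case2_seam above 4 N).
It fails at once if the clapper is rammed onto a case (over 60 N) (contact force between clapper and case0 above 60 N or contact force between clapper and case1 above 60 N or contact force between clapper and case2 above 60 N).
It fails at once if a thread cone is moved more than 40 mm or tipped over (distance of any of cone_red, cone_cream, cone_blue from where it was at the start of the episode above 0.04 m or angle between any of cone_red, cone_cream, cone_blue's own z axis and vertical above 0.5 rad).
Of case0, case1, case2 only 2 to 3 are there at a start; the rules pass over those that are not, and their reading is None.
At some moment in a run one of clapper may be knocked a few centimetres aside while the robot is not near it.
Once in a run the grip may slacken for a moment while it holds something.
It also fails if it takes over 210 s, if anything falls off the work surface, if the arm or the gripper's body presses on something with over 40 N, if the wrist force passes 120 N, or if a joint passes its speed limit or range.

### The arm

A 6-joint arm with a two-finger parallel gripper is mounted at the origin on the work surface. World frame = base frame: x ahead of the robot, y to its left, z up, the work surface at z = 0. Lengths are in m, angles in rad, forces in N, time in s.
With the tool pointing down it reaches from about 0.3 to 0.85 m from the base axis. Payload 5.4 kg.
Tool frame: the origin (TCP) lies midway between the tips of the shut fingers; the grasp point (between the pads) lies 19 mm behind it; z points along the fingers, y is the line along which they close (so a half turn about z gives the same grasp; the last joint's range is limited). The gripper opens to 85 mm and grips with 20 to 120 N. Pads are 22 mm wide; open, the fingers measure 114 mm over their backs; the gripper's body (76 mm by 85 mm) begins 54 mm behind the grasp point. The pads swing forward as they close: fully open they stand 13 mm farther back than shut.
Start: joints at [0.937, 0.158, 1.597, -0, 1.386, -0.21], TCP at [0.236, 0.524, 0.231] pointing down, gripper open.
Joint ranges: [-2.91, 2.91], [-0.94, 2.29], [0.18, 2.7], [-1.29, 4.43], [0.17, 2.64], [-3, 3]. Speed limits (rad/s): [2.57, 2.57, 3.14, 3.14, 3.14, 3.14].

### API

Orientations are given as [roll, pitch, yaw] about the fixed x, y, z axes, in that order (R = Rz(yaw) Ry(pitch) Rx(roll)).
In Python, from rig import goto, servo_line, movej, gripper_to, hold, ik, observe, snapshot, IKError, sign_off gives the robot as it stands. Calls block until the motion is done:
- goto(position, orientation): joint-space move of the TCP to a pose.
- servo_line(position, rotation=None, feed=0.15): straight line of the TCP; rotation=None keeps the orientation; feed is the mean speed in m/s.
- movej(angles): joint-space move.
- gripper_to(opening, f_grip=None): finger opening in m; f_grip is the grip in N (None keeps the last); returns when the fingers have stopped.
- hold(seconds).
- ik(position, orientation): joint angles nearest the present ones, or None.
- observe(): the state.
- snapshot(name): name is "scene" or "top"; returns a dict with "color" (400x640x3 uint8, blue, green, red), "fx", "fy", "cx", "cy" (pixels), "view" (4x4, takes a point from world to camera coordinates). Camera axes: x right, y down, z forward; pixel columns grow to the right and rows downward; lengths in m; the calibration is good to about 2 mm. A picture is of the moment at which its call begins. There is no depth.
A pose or a line that the arm cannot do raises IKError and nothing moves.
- sign_off(): hands the job in; it is judged then, once.
The state is a dict: "clock": time; "joint_pos": joint angles; "dq": joint speeds; "effort": joint torques, N m; "tcp_pos": TCP position; "tcp_rot": TCP orientation; "wrist_force": force on the tool from outside, world axes, zero at the start; "ft_torque": the same for the moment, N m; "grip_width": finger opening in m; "grasp_force": force on a finger pad.
Only numpy, scipy, OpenCV 4.12 (cv2) and the standard library are available. Lean on these libraries where they do the work, as an engineer would, in place of code of your own. Each camera call takes 0.05 s, during which the arm holds its last target. There are 200 camera calls.

## Working session

There is one attempt and no reset: what is moved stays moved. The work goes in short steps, each a Python script; the robot and the scene stay as the last script left them, time stands still between calls to the robot, and variables do not carry over. Pictures are saved under pics/ and viewed, at most 14 in all, crops included, and the job is handed in when it is done.

```bash
ls; mkdir -p pics
python3 - <<'E'
from rig import *
import cv2
for n in("top","scene"):
    s=snapshot(n); cv2.imwrite(f"pics/{n}0.png",s["color"]); print(n,s["fx"],s["fy"],s["cx"],s["cy"],s["view"])
o=observe();print(o)
E
```

```text
pics
top 513.9344921621027 513.9344921621027 324.8627705723098 207.3205458586037 [[ 0.01349128 -0.99972497 -0.01918254  0.00809557]
 [-0.9883635  -0.01042615 -0.1517527   0.4891469 ]
 [ 0.15151096  0.02100666 -0.98823234  1.49489408]
 [ 0.          0.          0.          1.        ]]
scene 410.6657739724988 410.6657739724988 310.04061767609033 191.75938819142766 [[ 0.75775858  0.65245595 -0.0101574  -0.36750423]
 [ 0.46505021 -0.55089516 -0.69299555 -0.20794365]
 [-0.45774473  0.52039962 -0.72087031  1.45696054]
 [ 0.          0.          0.          1.        ]]
{'clock': 0.1, 'joint_pos': array([ 9.36870591e-01,  1.59004365e-01,  1.59811863e+00, -3.71271473e-05,
        1.38623206e+00, -2.10116006e-01]), 'dq': array([ 1.30304831e-03, -7.94752544e-04, -4.34880307e-03,  3.94952397e-04,
       -1.72714086e-03,  3.09668791e-05]), 'effort': array([-8.60940472e-04, -3.96989822e+01, -3.32338929e+01, -1.12621988e-04,
        4.13959278e-03,  9.27492408e-06]), 'tcp_pos': array([0.23616071, 0.52365202, 0.2303989 ]), 'tcp_rot': array([-3.13986140e+00, -3.31908614e-04,  2.71778948e+00]), 'wrist_force': array([-0.28030568,  0.25236575,  0.29456543]), 'ft_torque': array([ 0.00849994,  0.00105144, -0.02656011]), 'grasp_force': 0.0, 'grip_width': 0.08518737999438136}
```

View pics/top0.png

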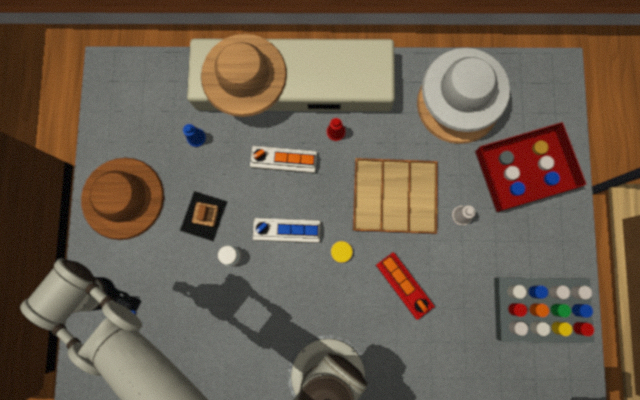

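View pics/scene0.png

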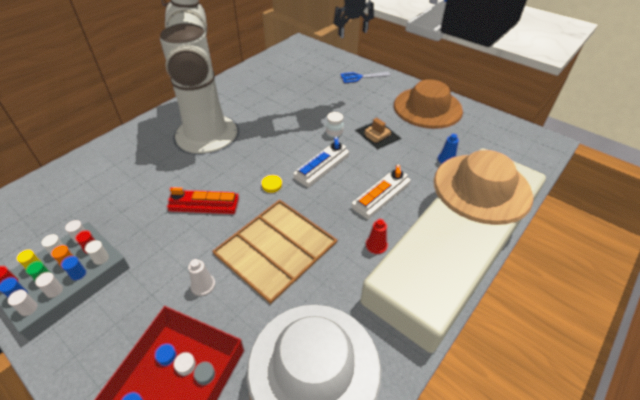

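The top view shows two cases: case1 (orange, seam ~(295,158), cap (261,155)) and case0 (blue, seam ~(298,230), cap (263,228)). The red look-alike is at (405,285). The nest is at (396,196), the pad and clapper at (205,215). The cones are at (336,130), (194,135) and (464,214). Next I'll segment and fit these.

```bash
cat > h.py <<'E'
import numpy as np, cv2, json
from rig import *
def pix2w(s,uv,z):
    uv=np.atleast_2d(np.asarray(uv,float)); R=s["view"][:3,:3]; t=s["view"][:3,3]
    d=np.c_[(uv[:,0]-s["cx"])/s["fx"],(uv[:,1]-s["cy"])/s["fy"],np.ones(len(uv))]@R
    c=-R.T@t; return c+d*((z-c[2])/d[:,2])[:,None]
def w2pix(s,P):
    p=np.atleast_2d(P)@s["view"][:3,:3].T+s["view"][:3,3]
    return np.c_[s["fx"]*p[:,0]/p[:,2]+s["cx"],s["fy"]*p[:,1]/p[:,2]+s["cy"]]
def blobs(m,amin=20):
    n,l,st,c=cv2.connectedComponentsWithStats(m.astype(np.uint8))
    return [(st[i],c[i],l==i) for i in range(1,n) if st[i][4]>=amin]
def rect(s,mask,z):
    v,u=np.nonzero(mask); w=pix2w(s,np.c_[u,v],z)[:,:2]
    (c,wh,a)=cv2.minAreaRect((w*1000).astype(np.float32))
    if wh[0]<wh[1]: wh=wh[::-1]; a+=90
    return np.array(c)/1000,np.array(wh),(np.radians(a)+np.pi/2)%np.pi-np.pi/2, w.mean(0)
def box(x,y,yaw,x0,x1,y0,y1,z):
    c,s_=np.cos(yaw),np.sin(yaw)
    return np.array([[x+c*a-s_*b,y+s_*a+c*b,z] for a,b in((x0,y0),(x1,y0),(x1,y1),(x0,y1))])
def draw(im,s,P,k,off,col):
    p=(w2pix(s,P)+.5)*k-np.array(off)*k
    cv2.polylines(im,[np.round(p).astype(int)],True,col,1)
E
python3 - <<'E'
from h import *
for n in("top","scene"):
    s=snapshot(n); hsv=cv2.cvtColor(s["color"],cv2.COLOR_BGR2HSV); h,sa,v=cv2.split(hsv)
    print(n)
    cols={"orange":((h>=5)&(h<=18)&(sa>200)&(v>120),.0455),"blue":((h>105)&(h<125)&(sa>150)&(v>60),.0455),
      "wood":((h>10)&(h<30)&(sa>50)&(sa<200)&(v>110),.014 if n=="top" else .014),"black":((v<35),.002)}
    for k,(m,z) in cols.items():
        for st,c,mm in blobs(m,15):
            u,w=c
            if n=="top" and not(170<u<450 and 140<w<250): continue
            r=rect(s,mm,z); print(k,st[4],np.round(c,1),np.round(r[0],4),np.round(r[1],1),round(r[2],3),np.round(r[3],4))
E
python3 - <<'E'
import cv2
a=cv2.imread("pics/top0.png")[135:255,170:330]
cv2.imwrite("pics/crop1.png",cv2.resize(a,None,fx=5,fy=5,interpolation=2))
E
```

```text
top
orange 28 [259.4 152.3] [0.6542 0.2138] [18.3 13. ] -0.954 [0.6539 0.2139]
orange 296 [294.2 157.9] [0.6376 0.1082] [112.9  24.6] 1.495 [0.6376 0.1082]
blue 44 [262.  226.4] [0.4288 0.1994] [24.7 15.6] -0.906 [0.4289 0.1989]
blue 332 [297.4 229.4] [0.4212 0.0947] [112.3  25.4] 1.545 [0.4211 0.094 ]
wood 24 [275.1 155.9] [0.6514 0.1695] [33.3 11.5] -0.187 [0.6512 0.1699]
wood 21 [254.5 155. ] [0.6539 0.234 ] [15.  12.8] 0.616 [0.6534 0.2336]
wood 6063 [395.  195.2] [ 0.5329 -0.1976] [255.4 228.3] 1.543 [ 0.5324 -0.1977]
wood 314 [202.9 214. ] [0.4688 0.3803] [65.5 62.1] 1.386 [0.4683 0.3844]
black 17 [261.4 157.2] [0.6486 0.2139] [22.4  8. ] -0.955 [0.6497 0.2139]
black 738 [202.6 217.1] [0.4652 0.3859] [122.4 103.3] -0.306 [0.4604 0.3882]
black 19 [264.3 230. ] [0.4228 0.1972] [23.5  6.5] -0.762 [0.4228 0.1977]
scene
orange 34 [397.5 172.1] [0.6462 0.2196] [35.1 14.3] -0.832 [0.6463 0.219 ]
orange 227 [374.1 192.9] [0.642  0.1035] [111.8  23.1] 1.491 [0.642  0.1018]
orange 65 [176.7 190.7] [ 0.1991 -0.2599] [40.9 20.3] 0.701 [ 0.1979 -0.2618]
orange 364 [212.8 196.2] [ 0.2955 -0.
[... 2241 characters left out ...]
209 0.2722]
wood 102 [272.  183.2] [ 0.3638 -0.0407] [83.3 65. ] -0.813 [ 0.3647 -0.0389]
wood 26 [384.3 182.2] [0.6227 0.182 ] [44.3 22. ] 0.896 [0.6254 0.1858]
wood 28251 [545.9 308.8] [1.1542 0.1248] [832.6 270.1] -1.57 [1.147  0.0955]
wood 16 [371.2 189.6] [0.6122 0.1325] [43.   5.6] 1.51 [0.6128 0.1339]
wood 6757 [274.4 249.3] [ 0.5365 -0.2026] [257.2 229.7] 1.541 [ 0.5419 -0.21  ]
wood 73 [ 25.5 255.7] [ 0.0633 -0.653 ] [64.3 42.2] -0.004 [ 0.0576 -0.6518]
wood 1838 [627.6 365.1] [1.3315 0.1005] [294.8  53.5] -1.57 [1.3242 0.0591]
wood 840 [ 10.6 381.2] [ 0.3542 -0.817 ] [149.   39.4] -0.006 [ 0.3572 -0.8129]
black 2666 [480.6  18.2] [0.3081 1.5274] [609.8 372.5] -1.335 [0.3325 1.5063]
```

View pics/crop1.png

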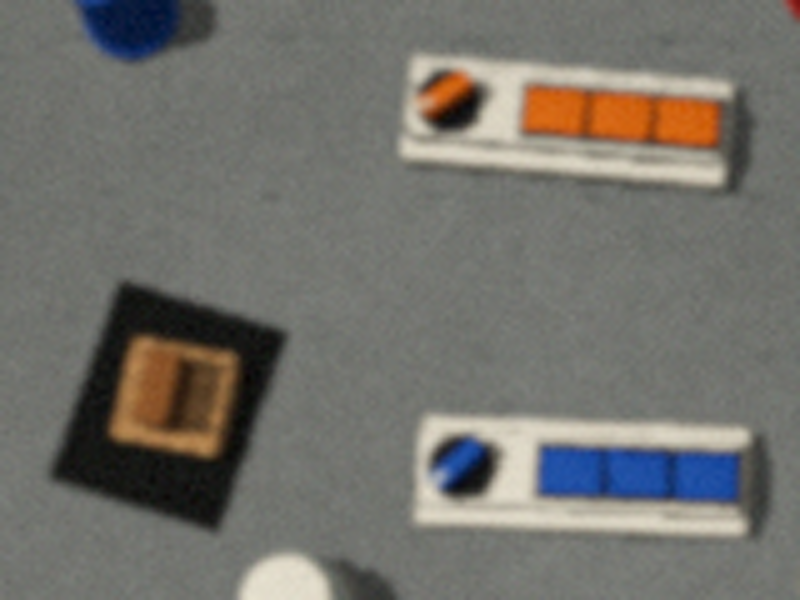

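The crop confirms both caps are on the +y side with their wings turned. The clapper stands on the pad with its grip's long side roughly along world x. Positions found in the two cameras differ by the same ~5 mm offset, so I'll use the average. Loading case0 into the berth at y = -82.

```bash
cat >> h.py <<'E'
PI=np.pi
NEST=np.array([.5347,-.200]); NY=-.029
def berth(dy,dx=0): c,s=np.cos(NY),np.sin(NY); return NEST+np.array([c*dx-s*dy,s*dx+c*dy])
def P(xy,z): return [float(xy[0]),float(xy[1]),float(z)]
def best_yaw(xy,z,yaw):
    "representation of the tool yaw (mod pi) whose last joint is nearest mid-range"
    c=[(abs(q[5]),y) for y in (yaw,yaw+PI,yaw-PI) if (q:=ik(P(xy,z),[PI,0,y])) is not None]
    return min(c)[1]
def st(tag=""):
    o=observe(); print(tag,"t%.1f"%o["clock"],"tcp",np.round(o["tcp_pos"],4),"yaw %.3f"%o["tcp_rot"][2],"F",np.round(o["wrist_force"],1),"T",np.round(o["ft_torque"],2),"w %.4f gf %.1f"%(o["grip_width"],o["grasp_force"])); return o
E
cat > load.py <<'E'
from h import *
def load(xy,yaw,via,dst,up=.045):
    xy=np.array(xy); y0=None
    for a in (0,PI,-PI):      # same half-turn choice must suit both ends
        qa=ik(P(xy,.1),[PI,0,yaw+a]); qb=ik(P(dst,.1),[PI,0,NY+a])
        if qa is not None and qb is not None:
            s=max(abs(qa[5]),abs(qb[5]))
            if y0 is None or s<y0[0]: y0=(s,a)
    a=y0[1]; print("half turn",a,"max q6",y0[0])
    goto(P(xy,.15),[PI,0,yaw+a]); gripper_to(.075,60)
    servo_line(P(xy,.04)); servo_line(P(xy,.023),feed=.04); st("down")
    gripper_to(.02,60); st("closed")
    servo_line(P(xy,.023+up),feed=.08); o=st("lifted")
    if o["grip_width"]<.038: return
    servo_line(P(via,.023+up),feed=.12)
    servo_line(P(dst,.023+up),[PI,0,NY+a],feed=.09); st("above")
    servo_line(P(dst,.036),feed=.06); servo_line(P(dst,.0285),feed=.02); st("set")
E
python3 - <<'E'
from load import *
load((.4244,.1265),1.546,(.50,-.03),berth(-.082))
E
```

```text
half turn 0 max q6 0.9123009224967138
down t3.6 tcp [0.4243 0.1265 0.0228] yaw 1.546 F [ 0.7  0.5 -0.7] T [ 0.06 -0.02  0.08] w 0.0750 gf 0.0
closed t4.0 tcp [0.4246 0.1265 0.0235] yaw 1.546 F [-1.1 -0.3  6. ] T [-0.04  0.4   0.05] w 0.0424 gf 63.4
lifted t4.7 tcp [0.4238 0.1265 0.0675] yaw 1.546 F [-0.8  0.3 -5.2] T [0.   0.04 0.04] w 0.0429 gf 62.2
above t9.2 tcp [ 0.5323 -0.2817  0.068 ] yaw -0.029 F [ 0.4 -0.  -5.2] T [ 0.04 -0.03 -0.01] w 0.0425 gf 69.0
set t10.5 tcp [ 0.5324 -0.282   0.0286] yaw -0.029 F [-0.3 -0.1 -3.1] T [0.01 0.04 0.  ] w 0.0426 gf 69.5
```

Run:
```python
from h import *
o=observe(); servo_line(P(o["tcp_pos"],.0265),feed=.02); st("press")
gripper_to(.062); st("rel"); 
servo_line(P(o["tcp_pos"],.15),feed=.2)
goto([.5,.15,.25],[PI,0,1.5])
s=snapshot("scene"); t=snapshot("top")
a=cv2.resize(s["color"][150:300,200:350],None,fx=2.6,fy=2.6,interpolation=2); b=cv2.resize(t["color"][130:280,320:470],None,fx=2.6,fy=2.6,interpolation=2)
cv2.imwrite("pics/c0.png",np.hstack([a,b]))
```

```text
press t10.7 tcp [ 0.5324 -0.2821  0.0286] yaw -0.029 F [-6.4  4.3 11.6] T [ 0.71  1.2  -0.06] w 0.0424 gf 71.1
rel t11.0 tcp [ 0.5328 -0.2823  0.0267] yaw -0.029 F [-0.3  0.2  0.4] T [ 0.01 -0.01  0.01] w 0.0620 gf 0.0
```

View pics/c0.png

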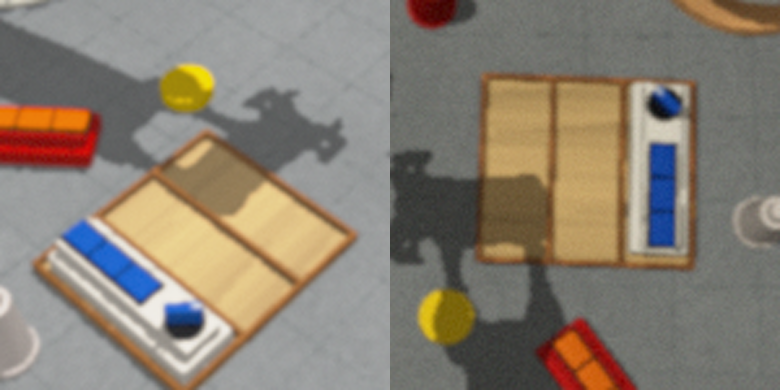

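Case0 (blue, right berth) is seated, with its cap at the +x end, pixel (665,103) in the crop. Now case1.

Run:
```python
from load import *
load((.6427,.1409),1.493,(.54,.12),berth(.082))
o=observe(); servo_line(P(o["tcp_pos"],.0275),feed=.02); st("press")
gripper_to(.062); st("rel"); 
servo_line(P(o["tcp_pos"],.15),feed=.2)
goto([.4,.1,.25],[PI,0,1.5])
s=snapshot("scene"); t=snapshot("top")
a=cv2.resize(s["color"][150:300,200:350],None,fx=2.6,fy=2.6,interpolation=2); b=cv2.resize(t["color"][130:280,320:470],None,fx=2.6,fy=2.6,interpolation=2)
cv2.imwrite("pics/c1.png",np.hstack([a,b])); cv2.imwrite("pics/top1.png",t["color"])
for n,s in(("top",t),("scene",s)):
    h,sa,v=cv2.split(cv2.cvtColor(s["color"],cv2.COLOR_BGR2HSV))
    for k,m,z in(("orange",(h>=5)&(h<=18)&(sa>200)&(v>120),.0505),("blue",(h>105)&(h<125)&(sa>150)&(v>60),.0505),("wood",(h>5)&(h<30)&(sa>50)&(sa<225)&(v>90),.022)):
        for st_,c,mm in blobs(m,12):
            w=pix2w(s,c,z)[0]
            if (abs(w[:2]-NEST)<.15).all() or (abs(w[:2]-[.465,.38])<.07).all():
                r=rect(s,mm,z); print(n,k,st_[4],np.round(c,1),np.round(r[0],4),np.round(r[1],1),round(r[2],3))
    for k,dy in(("case0",-.082),("case1",.082)): print(k,"expected",berth(dy,-.035))
```

```text
half turn 0 max q6 1.1636564340203792
down t16.0 tcp [0.6425 0.1409 0.0227] yaw 1.493 F [-0.1  0.3  0.1] T [-0.03 -0.   -0.  ] w 0.0749 gf 0.0
closed t16.4 tcp [0.6431 0.1409 0.0237] yaw 1.493 F [-0.1  0.3  3.1] T [ 0.05  0.26 -0.07] w 0.0425 gf 65.2
lifted t17.1 tcp [0.6424 0.1409 0.0678] yaw 1.493 F [-0.3  0.5 -5.5] T [-0.11  0.08  0.01] w 0.0422 gf 64.2
above t20.9 tcp [ 0.5371 -0.1178  0.068 ] yaw -0.029 F [ 0.2 -0.8 -4.8] T [ 0.03  0.02 -0.03] w 0.0425 gf 64.2
set t22.1 tcp [ 0.5372 -0.1181  0.0287] yaw -0.029 F [-1.9  0.2 -1.6] T [ 0.11  0.13 -0.02] w 0.0421 gf 64.6
press t22.4 tcp [ 0.5372 -0.1181  0.0286] yaw -0.029 F [-5.2  1.8  7.3] T [ 0.33  0.91 -0.06] w 0.0423 gf 65.6
rel t22.7 tcp [ 0.5376 -0.1183  0.0277] yaw -0.029 F [-1.  -0.9 -0.1] T [ 0.   -0.01 -0.04] w 0.0620 gf 0.0
top orange 39 [371.2 167.5] [ 0.6095 -0.1233] [27.6 12.9] 0.777
top orange 309 [368.8 202.4] [ 0.5031 -0.1165] [111.   23.7] -0.001
top blue 52 [426.5 169. ] [ 0.6071 -0.2876] [29.3 17.2] 0.768
top blue 324 [424.2 205. ] [ 0.4988 -0.2784] [111.1  23.5] -0.017
top wood 3415 [394.7 196.3] [ 0.5313 -0.1967] [253.9 227.6] 1.543
top wood 199 [368.8 201.8] [ 0.5081 -0.118 ] [124.9  34.7] -0.035
top wood 388 [203.7 213.8] [0.4677 0.3784] [67.6 65.3] 1.386
case0 expected [ 0.49733705 -0.28095066]
case1 expected [ 0.50209238 -0.11701962]
scene orange 274 [287.3 213.6] [ 0.5062 -0.121 ] [114.9  23.5] -0.037
scene orange 59 [315.4 230.6] [ 0.6045 -0.1139] [26.4 20.2] 0.703
scene blue 368 [242.6 250.2] [ 0.5023 -0.2839] [114.8  25.2] -0.029
scene blue 81 [270.  271.1] [ 0.6    -0.2821] [30.5 19.9] 0.704
scene wood 397 [377.2 130.1] [0.4606 0.3794] [106.1  99.7] 1.389
scene wood 234 [289.  211.4] [ 0.4881 -0.0981] [130.9  43.3] -0.034
scene wood 3218 [275.7 251.6] [ 0.5401 -0.2047] [258.2 229.6] 1.543
case0 expected [ 0.49733705 -0.28095066]
case1 expected [ 0.50209238 -0.11701962]
```

View pics/c1.png

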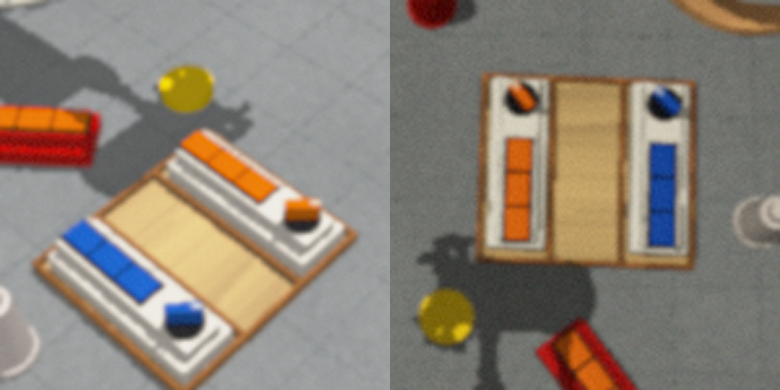

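Both cases are seated: orange in the left berth, blue in the right, caps at the +x ends. Now I'll take the clapper.

```bash
cat >> h.py <<'E'
def clap(s=None):
    s=s or snapshot("top"); h,sa,v=cv2.split(cv2.cvtColor(s["color"],cv2.COLOR_BGR2HSV))
    m=(h>5)&(h<30)&(sa>50)&(sa<225)&(v>90); out=[]
    for st_,c,mm in blobs(m,150):
        w=pix2w(s,c,.022)[0]
        if (abs(w[:2]-[.465,.38])<.12).all():
            r=rect(s,mm,.022); a=(r[2]+PI/4)%(PI/2)-PI/4; out.append((r[0]+[.002,-.0025],r[1],a))
    return out
E
python3 - <<'E'
from h import *
c=clap(); print(c); assert len(c)==1
xy,wh,a=c[0]
yaw=best_yaw(xy,.1,a); q=ik(P((.47,-.28),.1),[PI,0,NY+yaw-a]); print("yaw",yaw,"q6 at seam",q[5])
goto(P(xy,.17),[PI,0,yaw]); 
c2=clap(); print(c2)
gripper_to(.055,80)
servo_line(P(xy,.06)); servo_line(P(xy,.03),feed=.04); st("down")
gripper_to(.0,80); o=st("closed")
json.dump(dict(xy=[*xy],yaw=yaw,off=yaw-a,tcpz=float(o["tcp_pos"][2])),open("clap.json","w"))
servo_line(P(xy,.05),feed=.05); st("lift")
t=snapshot("scene")["color"]; cv2.imwrite("pics/k.png",cv2.resize(t[60:200,300:460],None,fx=4,fy=4,interpolation=2))
E
```

```text
[(array([0.46966187, 0.37577487]), array([66.93183136, 65.32447052]), np.float64(-0.18709731974826305))]
yaw 2.95449533384153 q6 at seam -2.3000368425708393
[(array([0.46617944, 0.37544937]), array([69.15327454, 60.93706512]), np.float64(0.010462046290348859))]
down t27.9 tcp [0.4699 0.3759 0.0302] yaw 2.955 F [-0.   0.2 -0.5] T [ 0.03  0.02 -0.01] w 0.0549 gf 0.0
closed t28.3 tcp [0.4702 0.3762 0.0306] yaw 2.955 F [0.5 0.9 3.2] T [ 0.12 -0.01 -0.01] w 0.0208 gf 79.1
lift t28.9 tcp [0.4696 0.3757 0.0501] yaw 2.954 F [-0.8 -0.3 -3.8] T [ 0.02 -0.02  0.04] w 0.0208 gf 78.2
```

View pics/k.png

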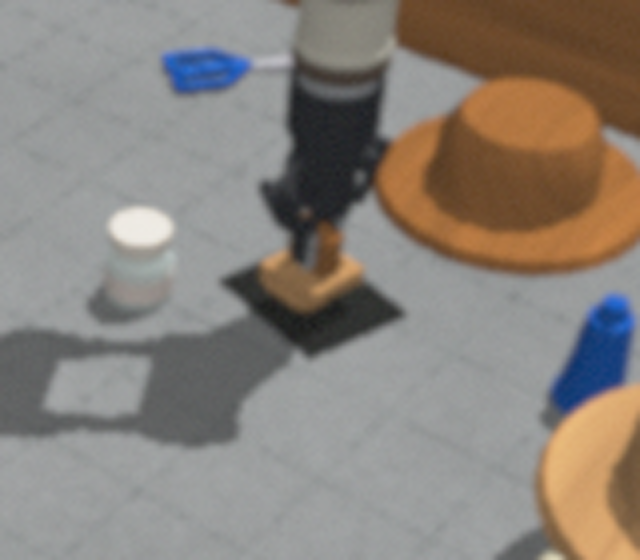

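The clapper is held level and has lifted off the pad (grip pixel ~(325,245)). Next I draw it along case1, then case0, with force feedback.

```bash
cat > stroke.py <<'E'
from h import *
J=json.load(open("clap.json")); OFF=J["tcpz"]-.002; YAW=NY+J["off"]; u=np.array([np.cos(NY),np.sin(NY)])
def stroke(seam):
    "seam = seam mid (tab1) xy; press at tab0, draw to tab2 and back"
    A,B=np.array(seam)-.040*u,np.array(seam)+.038*u
    servo_line(P(A,OFF+.080),[PI,0,YAW],feed=.12); hold(.3); f0=observe()["wrist_force"][2]
    servo_line(P(A,OFF+.053),feed=.06)
    z=.053
    while z>.040:
        z-=.001; servo_line(P(A,OFF+z),feed=.02); o=observe(); f=o["wrist_force"][2]-f0
        print("z %.3f real sole %.4f F %.1f"%(z,o["tcp_pos"][2]-OFF,f))
        if f>16: break
    for k in range(1,9):
        servo_line(P(A+(B-A)*k/8,OFF+z),feed=.04); o=observe(); f=o["wrist_force"][2]-f0
        print("k",k,"sole %.4f"%(o["tcp_pos"][2]-OFF),"F",np.round(o["wrist_force"],1),"f %.1f"%f)
        if f<12: z-=.001
        elif f>24: z+=.001
    servo_line(P(A,OFF+z),feed=.05); st("back")
    servo_line(P(A,OFF+.080),feed=.08); st("up")
E
python3 - <<'E'
from stroke import *
o=observe(); servo_line(P(o["tcp_pos"],OFF+.080),feed=.1)
stroke((.5047,-.1187))
E
```

```text
z 0.052 real sole 0.0522 F -0.1
z 0.051 real sole 0.0510 F 1.2
z 0.050 real sole 0.0502 F 3.0
z 0.049 real sole 0.0494 F 7.0
z 0.048 real sole 0.0485 F 9.2
z 0.047 real sole 0.0477 F 11.5
z 0.046 real sole 0.0468 F 11.9
z 0.045 real sole 0.0458 F 11.9
z 0.044 real sole 0.0454 F 17.0
k 1 sole 0.0456 F [-21.    0.6  28.4] f 32.3
k 2 sole 0.0460 F [-17.3   2.2  21. ] f 24.8
k 3 sole 0.0463 F [-3.3 -1.1  5. ] f 8.9
k 4 sole 0.0461 F [-7.7  1.1 13.4] f 17.2
k 5 sole 0.0461 F [-8.2  1.  13. ] f 16.9
k 6 sole 0.0455 F [-17.4  -0.3  18.4] f 22.2
k 7 sole 0.0440 F [-16.4  -2.6  12.3] f 16.1
k 8 sole 0.0420 F [-14.8  -4.1   0.6] f 4.5
back t41.9 tcp [ 0.465  -0.1176  0.0727] yaw 3.113 F [ 0.1 -0.2 -3.1] T [ 0.05 -0.15  0.  ] w 0.0208 gf 83.9
up t42.5 tcp [ 0.4646 -0.1175  0.1086] yaw 3.113 F [-1.1 -0.  -2.7] T [ 0.02 -0.08  0.02] w 0.0208 gf 83.9
```

Run:
```python
from h import *
s=snapshot("scene"); t=snapshot("top")
a=cv2.resize(s["color"][150:270,200:320],(400,400),interpolation=2); b=cv2.resize(t["color"][130:250,330:450],(400,400),interpolation=2)
cv2.imwrite("pics/s1.png",np.hstack([a,b]))
```

```text
(no output)
```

View pics/s1.png

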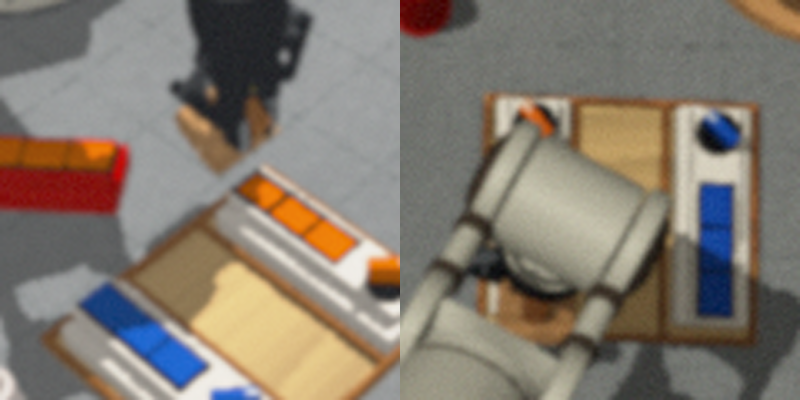

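The clapper has pitched inside the grip: its foot has swung towards -x under the drag. I'll set it down on the pad to right it, then regrip lower and harder and draw more lightly.

Run:
```python
from stroke import *
servo_line([.482,.382,.13],[PI,0,J["yaw"]],feed=.2); hold(.2); f0=observe()["wrist_force"][2]
z=.075
servo_line([.482,.382,z],feed=.1)
while z>.028:
    z-=.002; servo_line([.482,.382,z],feed=.03); f=observe()["wrist_force"][2]-f0
    if f>2.5: break
st("contact z %.3f"%z)
gripper_to(.034); hold(.5); st("open")
gripper_to(.06); servo_line([.482,.382,.12],feed=.15)
goto([.40,.12,.25],[PI,0,1.5])
print(clap())
s=snapshot("scene"); t=snapshot("top")
a=cv2.resize(s["color"][90:170,330:430],(400,320),interpolation=2); b=cv2.resize(t["color"][170:250,160:260],(400,320),interpolation=2)
cv2.imwrite("pics/p1.png",np.hstack([a,b])); cv2.imwrite("pics/nest2.png",np.vstack([s["color"],t["color"]]))
```

```text
contact z 0.027 t52.1 tcp [0.4822 0.3821 0.0271] yaw 2.954 F [-0.4  0.1 -2.3] T [ 0.1  -0.09 -0.01] w 0.0216 gf 83.8
open t52.9 tcp [0.482 0.382 0.027] yaw 2.954 F [-0.5 -0.   0.1] T [ 0.03  0.   -0.02] w 0.0341 gf 0.0
[(array([0.44241895, 0.38762997]), array([67.26634979, 64.98233795]), np.float64(-0.18414507252185608))]
```

View pics/p1.png

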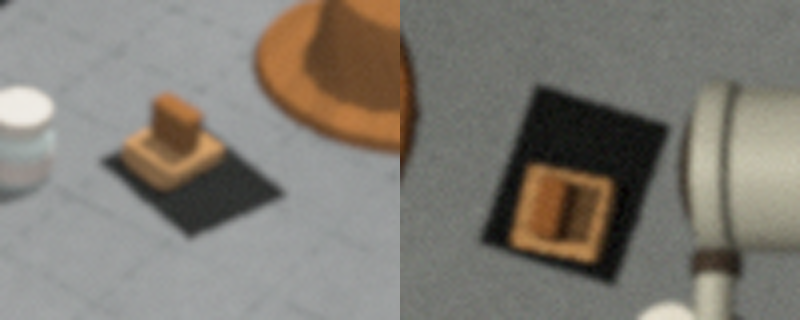

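The clapper is upright again on the pad's near end, crop pixel (560,212), centre about (0.442, 0.388). I'll regrip across its long sides (x), which resists pitching, and draw in continuous, lighter passes.

```bash
cat > stroke2.py <<'E'
from h import *
u=np.array([np.cos(NY),np.sin(NY)])
def pickclap():
    c=clap(); assert len(c)==1; xy,wh,a=c[0]; print(np.round(xy,4),a)
    off=[(max(abs(q1[5]),abs(q2[5])),k) for k in(PI/2,-PI/2,3*PI/2) if (q1:=ik(P(xy,.1),[PI,0,a+k])) is not None and (q2:=ik(P((.47,-.28),.13),[PI,0,NY+k])) is not None]
    m,off=min(off); print("off",off,"q6",m)
    goto(P(xy,.17),[PI,0,a+off]); gripper_to(.075,100)
    servo_line(P(xy,.06)); servo_line(P(xy,.0295),feed=.04); st("down")
    gripper_to(.0,100); o=st("closed")
    json.dump(dict(xy=[*xy],yaw=a+off,off=off,tcpz=float(o["tcp_pos"][2])),open("clap.json","w"))
    servo_line(P(xy,.05),feed=.05); st("lift")
def stroke(seam,zs=(.0455,.0440)):
    J=json.load(open("clap.json")); OFF=J["tcpz"]-.002; YAW=NY+J["off"]
    A,B=np.array(seam)-.040*u,np.array(seam)+.038*u
    servo_line(P(A,OFF+.085),[PI,0,YAW],feed=.15); hold(.3); f0=observe()["wrist_force"]
    servo_line(P(A,OFF+.053),feed=.06)
    def rep(t): o=observe(); print(t,"sole %.4f"%(o["tcp_pos"][2]-OFF),"F",np.round(o["wrist_force"]-f0,1),"T",np.round(o["ft_torque"],2),"w %.4f"%o["grip_width"])
    for z in zs:
        servo_line(P(A,OFF+z),feed=.015); rep("press %.4f"%z)
        for q,n in(((A+B)/2,"mid"),(B,"end")): servo_line(P(q,OFF+z),feed=.04); rep(n)
        servo_line(P(A,OFF+z),feed=.05); rep("back")
    servo_line(P(A,OFF+.085),feed=.1); st("up")
E
python3 - <<'E'
from stroke2 import *
pickclap()
o=observe(); servo_line(P(o["tcp_pos"],.115),feed=.1)
stroke((.5047,-.1187),zs=(.0455,))
t=snapshot("scene")["color"]; cv2.imwrite("pics/s2.png",cv2.resize(t[130:280,200:350],(600,600),interpolation=2))
E
```

```text
[0.4424 0.3875] -0.18414560515407397
off 1.5707963267948966 q6 0.7292405157759427
down t58.6 tcp [0.4426 0.3876 0.0297] yaw 1.387 F [-0.   0.3 -0.8] T [-0.01  0.03 -0.02] w 0.0753 gf 0.0
closed t59.0 tcp [0.4428 0.3878 0.0302] yaw 1.387 F [0.  0.1 3.6] T [0.   0.02 0.04] w 0.0448 gf 102.6
lift t59.6 tcp [0.4424 0.3875 0.0501] yaw 1.387 F [ 0.4 -0.7 -3.5] T [0.01 0.01 0.01] w 0.0445 gf 102.1
press 0.0455 sole 0.0455 F [-1.5 -0.2  1.6] T [ 0.05  0.17 -0.02] w 0.0445
mid sole 0.0455 F [ 1.  -1.1  1.6] T [ 0.07 -0.03  0.  ] w 0.0447
end sole 0.0455 F [-0.  -0.6  1.1] T [-0.   -0.1   0.01] w 0.0446
back sole 0.0455 F [-0.3 -0.6  2.3] T [-0.01  0.27 -0.03] w 0.0445
up t70.0 tcp [ 0.4646 -0.1175  0.1129] yaw 1.542 F [-0.3 -0.3 -3.6] T [ 0.02  0.01 -0.01] w 0.0446 gf 102.9
```

View pics/s2.png

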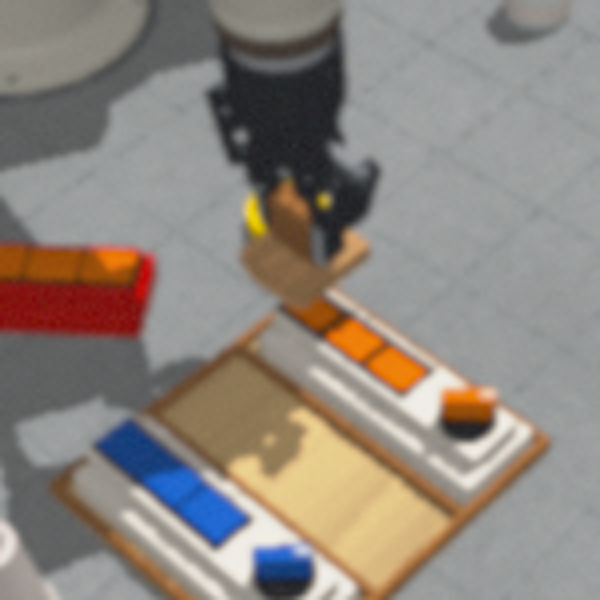

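The clapper is held straight. The sole passes at the flush height with only light contact, so case1's tabs are down. Now the blue case0.

Run:
```python
from stroke2 import *
stroke((.5005,-.281))
stroke((.5047,-.1187),zs=(.0440,))
t=snapshot("scene")["color"]; cv2.imwrite("pics/s3.png",cv2.resize(t[150:300,200:350],(600,600),interpolation=2))
```

```text
press 0.0455 sole 0.0470 F [-3.2  2.1 10.1] T [ 0.39  0.42 -0.02] w 0.0446
mid sole 0.0457 F [-10.9  -0.4   7.9] T [-0.04  1.75  0.05] w 0.0448
end sole 0.0455 F [-1.8 -0.5  3.9] T [0.06 0.2  0.06] w 0.0447
back sole 0.0457 F [ 0.6 -1.4  3.6] T [-0.01 -0.25 -0.  ] w 0.0448
press 0.0440 sole 0.0454 F [-3.3  3.1 14.6] T [ 0.49  0.4  -0.01] w 0.0447
mid sole 0.0455 F [-14.5   0.   20.7] T [0.08 2.44 0.02] w 0.0448
end sole 0.0455 F [-12.6  -0.5  19.2] T [0.02 2.27 0.02] w 0.0448
back sole 0.0455 F [ 2.7 -0.5  9.2] T [ 0.09 -0.83 -0.02] w 0.0443
up t81.7 tcp [ 0.4598 -0.2793  0.1123] yaw 1.542 F [-0.3  0.6 -4.1] T [-0.    0.01 -0.03] w 0.0442 gf 104.2
press 0.0440 sole 0.0454 F [-5.9  2.5 12.6] T [ 0.41  0.96 -0.01] w 0.0444
mid sole 0.0454 F [-12.3   0.5  18.1] T [0.08 2.18 0.04] w 0.0447
end sole 0.0455 F [-11.3   0.   15.3] T [0.05 1.95 0.05] w 0.0442
back sole 0.0455 F [4.5 0.2 8.8] T [ 0.07 -0.77  0.02] w 0.0446
up t89.1 tcp [ 0.4636 -0.1171  0.1122] yaw 1.542 F [-0.6 -0.7 -2.6] T [ 0.01  0.02 -0.02] w 0.0450 gf 104.4
```

View pics/s3.png

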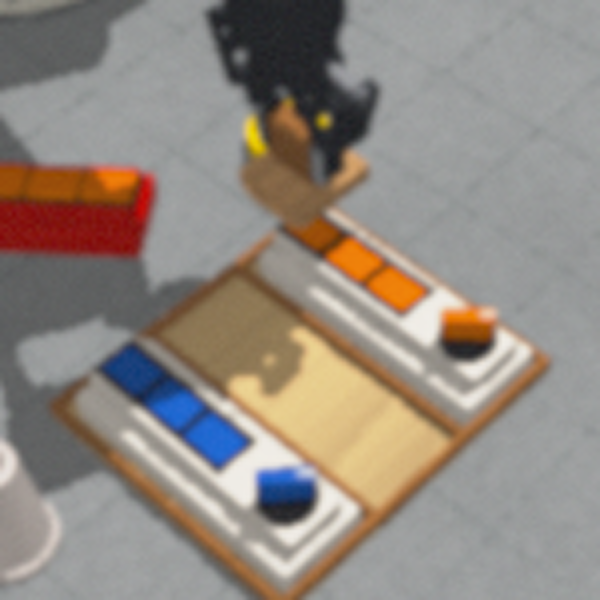

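All tabs read flush on both cases (sole at 45.5 mm along the whole seam). I'll park the clapper and then measure the caps.

Run:
```python
from stroke2 import *
J=json.load(open("clap.json")); OFF=J["tcpz"]-.002
pad=(.467,.3835)
servo_line(P(pad,.13),[PI,0,J["yaw"]],feed=.25); hold(.2); f0=observe()["wrist_force"][2]
servo_line(P(pad,OFF+.008),feed=.1); z=.008
while z>-.001:
    z-=.001; servo_line(P(pad,OFF+z),feed=.02)
    if observe()["wrist_force"][2]-f0>3: break
st("set z %.3f"%z); gripper_to(.075); servo_line(P(pad,.17),feed=.2); st("away")
goto([.40,.12,.25],[PI,0,1.5])
print(clap())
for n in("top","scene"):
    s=snapshot(n); cv2.imwrite(f"pics/{n}3.png",s["color"])
    h,sa,v=cv2.split(cv2.cvtColor(s["color"],cv2.COLOR_BGR2HSV))
    for k,m in(("orange",(h>=5)&(h<=18)&(sa>180)&(v>90)),("blue",(h>105)&(h<125)&(sa>150)&(v>60))):
        for st_,c,mm in blobs(m,12):
            w=pix2w(s,c,.0455)[0]
            if (abs(w[:2]-NEST)<.15).all():
                z=.0455 if st_[4]>150 else .068
                r=rect(s,mm,z); print(n,k,st_[4],np.round(r[0],4),np.round(r[1],1),round(r[2],3),np.round(r[3],4))
t=cv2.imread("pics/top3.png")
cv2.imwrite("pics/caps.png",np.hstack([cv2.resize(t[150:190,350:390],(400,400),interpolation=2),cv2.resize(t[150:190,405:445],(400,400),interpolation=2)]))
```

```text
set z 0.001 t94.4 tcp [0.4671 0.3836 0.0302] yaw 1.387 F [-2.9 -2.4  5.5] T [-0.36  0.47  0.01] w 0.0448 gf 105.1
away t95.7 tcp [0.4662 0.383  0.1684] yaw 1.387 F [-0.8  0.2 -0.4] T [ 0.    0.   -0.04] w 0.0751 gf 0.0
[(array([0.4674837, 0.3833584]), array([67.51299286, 65.2518158 ]), np.float64(-0.1926647911651287))]
top orange 50 [ 0.6083 -0.1212] [28.4 16.7] 0.634 [ 0.6073 -0.1216]
top orange 315 [ 0.5069 -0.1168] [111.5  23.8] -0.001 [ 0.5073 -0.1164]
top blue 48 [ 0.6052 -0.2838] [29.1 14.9] 0.768 [ 0.6033 -0.2843]
top blue 320 [ 0.5012 -0.2793] [114.1  23.6] -0.017 [ 0.5001 -0.2801]
scene orange 271 [ 0.5065 -0.1185] [114.2  23.8] -0.027 [ 0.5077 -0.1185]
scene orange 70 [ 0.6155 -0.125 ] [28.4 23. ] 0.703 [ 0.6159 -0.1275]
scene blue 345 [ 0.5024 -0.2825] [113.2  24.2] -0.028 [ 0.5039 -0.2826]
scene blue 85 [ 0.6128 -0.2898] [29.6 19.5] 0.704 [ 0.6123 -0.2909]
```

View pics/caps.png

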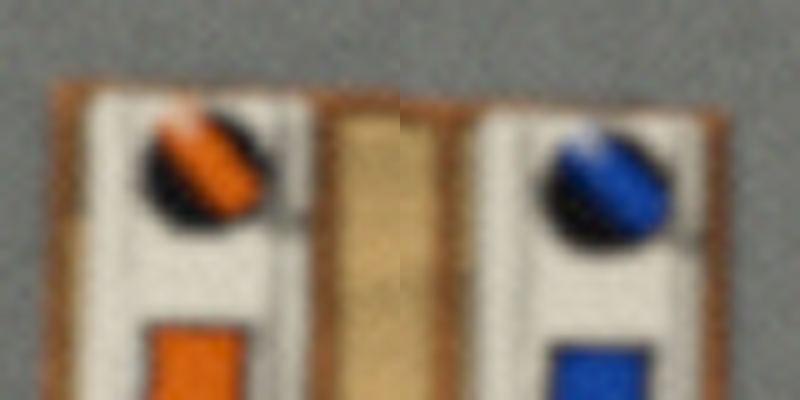

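The clapper is parked at the pad centre, upright. Both wings are turned roughly 0.6 rad counter-clockwise (orange (210,160), blue (615,190) in the crop). Next I tighten the caps.

Run:
```python
from h import *
def cap(xy,a,past=.06):
    yaw=best_yaw(xy,.1,a); k=yaw-a
    goto(P(xy,.16),[PI,0,yaw]); gripper_to(.045,40)
    servo_line(P(xy,.075),feed=.15); servo_line(P(xy,.0565),feed=.03); st("down")
    gripper_to(0,40); st("closed")
    for b in np.append(np.arange(a-.1,NY,-.1),[NY,NY-past]):
        servo_line(P(xy,.0565),[PI,0,b+k],feed=.05)
        o=observe(); print("%.2f T %.2f"%(o["tcp_rot"][2]-k,o["ft_torque"][2]),end="; ")
        if abs(o["ft_torque"][2])>1: print("stop"); break
    st("turned"); gripper_to(.045); st("open"); servo_line(P(xy,.16),feed=.2)
cap((.6115,-.1215),.6)
cap((.6075,-.285),.6)
goto([.40,.12,.25],[PI,0,1.5])
s=snapshot("scene"); t=snapshot("top")
a=cv2.resize(s["color"][150:300,200:350],(400,400),interpolation=2); b=cv2.resize(t["color"][130:250,330:450],(400,400),interpolation=2)
cv2.imwrite("pics/f.png",np.hstack([a,b]));cv2.imwrite("pics/top4.png",t["color"]); print(clap())
```

```text
down t100.0 tcp [ 0.6116 -0.1215  0.0565] yaw 0.600 F [ 0.3 -0.3 -0.8] T [-0.02  0.04  0.05] w 0.0450 gf 0.0
closed t100.4 tcp [ 0.6116 -0.1212  0.0569] yaw 0.600 F [-0.5  2.9  3.3] T [0.41 0.15 0.04] w 0.0110 gf 41.1
0.50 T -0.07; 0.40 T -0.09; 0.30 T -0.07; 0.20 T -0.04; 0.10 T -0.06; 0.00 T -0.07; -0.03 T -0.05; -0.08 T 0.55; turned t102.4 tcp [ 0.6113 -0.1206  0.0569] yaw -0.085 F [-2.   5.5  6.3] T [0.88 0.41 0.55] w 0.0109 gf 46.6
open t102.8 tcp [ 0.6115 -0.1218  0.0564] yaw -0.089 F [-0.2 -0.6  0.1] T [0.07 0.   0.02] w 0.0450 gf 0.0
down t106.1 tcp [ 0.6076 -0.2851  0.0566] yaw 0.600 F [ 0.9  0.2 -0.2] T [0.03 0.02 0.03] w 0.0448 gf 0.0
closed t106.5 tcp [ 0.6076 -0.2847  0.0569] yaw 0.600 F [-1.5  1.7  3.5] T [0.4  0.16 0.09] w 0.0108 gf 41.5
0.50 T -0.07; 0.40 T -0.09; 0.30 T -0.03; 0.20 T -0.05; 0.10 T -0.07; 0.00 T -0.07; -0.03 T -0.16; -0.08 T 0.55; turned t108.5 tcp [ 0.6073 -0.2848  0.0568] yaw -0.084 F [-3.   3.6  7.4] T [0.59 0.49 0.55] w 0.0110 gf 43.2
open t108.9 tcp [ 0.6075 -0.2852  0.0563] yaw -0.089 F [ 0.1 -0.  -0.4] T [-0.02  0.03 -0.  ] w 0.0451 gf 0.0
[(array([0.46778979, 0.38327612]), array([67.35426331, 64.69610596]), np.float64(-0.18495627138989423))]
```

View pics/f.png

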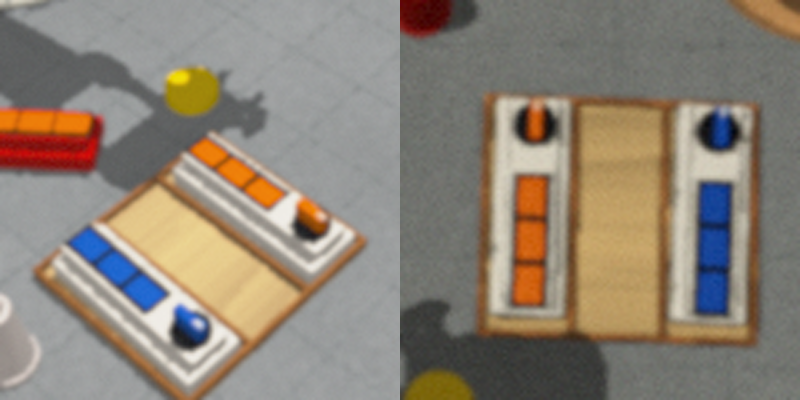

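Both wings now point along their cases and reached the stops. The tabs are flush, the cases are flat, and the clapper stands upright near the centre of the pad.

```bash
python3 -c "
from rig import *
hold(.3); print(sign_off(), observe()['clock'])"
```

```text
the job is handed in; nothing more can be done
the job is handed in; nothing more can be done
```

The job is handed in, with no verdict reported back: both cases present (blue and orange) are in the nest with all tabs flush and caps tight, and the clapper is upright on its pad after I reset and regripped it once when it tilted mid-stroke.

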